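Load the painting stand, unhitch its tongue and hold it tilted up

TASK

Set the wooden tray of figures on the deck of the tilting painting stand: lower it over the two brass pins until it lies flush, without dropping it, and let go of it. Then pull the red latch knob sideways, away from the tongue, against its spring, lift the green tongue off the ball by that knob until it is tilted up about 20 degrees, and finish while still holding it raised and still, the tray seated on it. Leave the bottles, pots, mug and the sample figure where they stand.

Things in the scene. Friction and masses are not known exactly. Their poses are not given: they have to be found in the camera images.
- easel: tilting painting stand, fixed to the table, turned differently each time: wooden base board 300 x 110 x 16 mm; origin under the board's centre, z up. Its own +x runs to the hinge end, -x to the ball end, +y to the side where the red latch knob stands. The steel ball mount (25 mm ball) stands at x -75 mm, its ball hidden under the tongue's end
- hinge (a point): middle of the tongue's hinge pin, 60 mm above the table, at x +130 mm in the stand's frame; the pin runs along the stand's y
- tilt_arm (a joint): tilt of the green tongue about the hinge, rad: 0 level and hitched on the ball (start), grows as the ball end rises, stop at 0.75. The tongue is a bar 238 mm long, 48 mm wide, 12 mm thick, its top 66 mm above the table when level; it weighs about 0.5 kg, nearly free on its hinge, and falls back if let go
- deck_top (a point): centre of the upper face of the tongue's dark deck (115 mm along x, 140 mm along y), 74 mm above the table and 45 mm towards the hinge end (+x) from the stand's origin when level; its axes are the tongue's (parallel to the stand's when level). Two brass pins, 8 mm thick, 14 mm tall with a 4 mm tapered tip, stand at x 0, y +-55 mm from this point
- latch (a joint): travel of the latch along the stand's +y, m: 0 engaged (start), 0.016 at its stop. A spring pushes it back with 5 N at 0, 9 N at the stop. Its tooth catches under the ball, so the tongue cannot rise; it clears the ball from about 0.006 on, pull it 0.012 or more to be safe. It rides on the tongue and rises with it
- knob_grip (a point): grip point of the red latch knob, a flat upright block 26 mm (x) by 14 mm (y) by 45 mm tall, 73 to 118 mm above the table when level; this point is on its axis, 17 mm below its top, at x -75, y +41 mm, z 101 mm in the stand's frame when latched. Pinch it from above across y. About 5 N at the knob lifts the loaded tongue, besides the spring
- knob: the same red knob; origin at the centre of its underside, axes as the tongue's
- tray: loose light-wood tray 110 (x) by 140 (y) by 8 mm, about 0.22 kg; origin: centre of its underside. 12 mm through holes at x 0, y +-55 mm. Cork grip in its middle 34 (x) by 24 mm (y), 8 to 58 mm above the underside: pinch it across y, TCP 48 mm above the underside. Four glued figures reach 50 mm up at x +-38, y +-38 mm. It fits on the pins either way round. It starts flat on the table
- bottle_blue: bystander: blue dropper bottle, 27 mm thick, 74 mm tall, standing on the table; origin at the centre of its foot; leave it alone
- bottle_red: bystander: red dropper bottle, 27 mm thick, 74 mm tall, standing on the table; origin at the centre of its foot; leave it alone
- bottle_black: bystander: black dropper bottle, 27 mm thick, 74 mm tall, standing on the table; origin at the centre of its foot; leave it alone
- pot_green: bystander: green paint pot, 37 mm thick, 42 mm tall, standing on the table; origin at the centre of its foot; leave it alone
- pot_orange: bystander: orange paint pot, 37 mm thick, 42 mm tall, standing on the table; origin at the centre of its foot; leave it alone
- mug: bystander: white mug, 82 mm wide, 95 mm tall, with a handle, standing on the table; origin at the centre of its foot; leave it alone
- sample_figure: bystander: figure on a cork stub, purple figure on a cork stub 32 mm thick, 78 mm tall, standing on the table; origin at the centre of its foot; leave it alone
Mind the look-alikes: they are no part of the job. Leave any pink look-alike of the tray alone.

How it is judged:
By the outcome, as a careful person would: the job done as asked, in the order asked, and still so for the second after the job is handed in, while the arm keeps its last pose, push and grip.
It also fails if it takes over 58 s, if anything falls off the work surface, if the arm or the gripper's body presses on something with over 40 N, if the wrist force passes 120 N, or if a joint passes its speed limit or range.

ROBOT

A 6-joint arm with a two-finger parallel gripper is mounted at the origin on the work surface. World frame = base frame: x ahead of the robot, y to its left, z up, the work surface at z = 0. Lengths are in m, angles in rad, forces in N, time in s.
With the tool pointing down it reaches from about 0.325 to 0.9 m from the base axis. Payload 6.1 kg.
Tool frame: the origin (TCP) lies between the finger pads, 19 mm behind the fingertips; this is the grasp point; z points along the fingers, y is the line along which they close (so a half turn about z gives the same grasp; the last joint's range is limited). The gripper opens to 87 mm and grips with 3 to 60 N. Pads are 19 mm wide; open, the fingers measure 117 mm over their backs; the gripper's body (75 mm by 190 mm) begins 51 mm behind the grasp point.
Start: joints at [1.036, 0.22, 1.526, -0, 1.395, -0.126], TCP at [0.248, 0.573, 0.241] pointing down, gripper open.
Joint ranges: [-2.98, 2.98], [-0.91, 2.08], [0.09, 2.57], [-1.24, 4.39], [0.2, 2.65], [-2.68, 2.68]. Speed limits (rad/s): [2.57, 2.57, 3.01, 3.14, 3.14, 3.14].

INTERFACE

Orientations are given as a unit quaternion [x, y, z, w].
In Python, from cell import bot gives the robot as it stands. The module is installed in compiled form; this text tells all that it offers.
- The arm moves only by the tool jog_arm, never from a script. Its argument "plan" is a list of rows, each a list of 2 entries, a list of its own where there are three numbers: the shift along the world's x, y, z in m, then the turn about the world's z in units of 5 degrees (1.0 is 5 degrees). In form: [[[dx, dy, dz], roll], ...]. A call has 1 to 20 rows; each row is the pose to reach, as a shift and turn from the pose commanded when the call began; what a row does not reach only later rows make up. A row lasts 1/10 s, in which the tool goes at most 50 mm and 8.59 degrees, less where a joint would pass 70% of its speed; a pose out of reach is approached as far as the arm can. A call with a gripper value outside its range is refused whole. "grip" is the opening, from -1 (shut) to 1 (fully open), set as the call begins (left out, the last holds). The fingers move at their own pace and stop on an object; the grip force is fixed at half the most. Time passes only in rows, so rows that repeat a pose let the fingers close. It gives the time, the measured TCP pose, the force, the opening and the grip force at its end, in the units of the state.
- bot.state(): the state, without advancing time (a new reading comes with each control period).
- bot.capture(name): name is "scene" or "top" or "wrist"; returns a dict with "img" (384x512x3 uint8, red, green, blue), "fx", "fy", "cx", "cy" (pixels), "camera_from_world" (4x4, takes a point from world to camera coordinates). Camera axes: x right, y up, looking along -z (the intrinsics and any distortion apply to the point x, -y, -z); pixel columns grow to the right and rows downward; lengths in m; the calibration is good to about 2 mm. A picture is of the moment at which its call begins. There is no depth.
- bot.hand_in(): hands the job in; it is judged then, once.
The state is a dict: "time": time; "joint_pos": joint angles; "joint_velocities": joint speeds; "effort": joint torques, N m; "tcp_pos": TCP position; "ee_rot": TCP orientation; "wrist_force": force on the tool from outside, world axes, zero at the start; "ft_torque": the same for the moment, N m; "width": finger opening in m; "gripper_force": force on a finger pad.
Only numpy, scipy, OpenCV 4.12 (cv2) and the standard library are available. Lean on these libraries where they do the work, as an engineer would, in place of code of your own. Each camera call takes 0.05 s, during which the arm holds its last target. There are 200 camera calls.

## Working session

There is one attempt and no reset: what is moved stays moved. The work goes in short steps, Python scripts to look and compute and a tool call to move; the robot and the scene stay as the last step left them, time stands still between calls to the robot, and variables do not carry over. Pictures are saved under pics/ and viewed, at most 10 in all, crops included, and the job is handed in when it is done.

Besides the shell and the picture viewer there is one more tool, called after "Call:" in YAML: its name, and indented under it one key for each argument. jog_arm: Moves the arm, as the interface text tells. Its arguments: {"type":"object","properties":{"plan":{"type":"array"},"grip":{"type":"number"}},"required":["plan"]}

```bash
mkdir -p pics; ls
cat > h.py <<'E'
import numpy as np, cv2, pickle
from cell import bot
def cap(n,f):
    c=bot.capture(n); pickle.dump(c,open(f'pics/{f}.pkl','wb')); cv2.imwrite(f'pics/{f}.png',c['img'][:,:,::-1]); return c
def load(f): return pickle.load(open(f'pics/{f}.pkl','rb'))
def ray(c,u,v):
    T=np.array(c['camera_from_world']);R,t=T[:3,:3],T[:3,3]
    d=R.T@np.array([(u-c['cx'])/c['fx'],-(v-c['cy'])/c['fy'],-1.]); return -R.T@t,d/np.linalg.norm(d)
def atz(c,u,v,z):
    o,d=ray(c,u,v); return o+d*(z-o[2])/d[2]
def tri(obs):
    A=np.zeros((3,3));b=np.zeros(3)
    rs=[ray(*o) for o in obs]
    for o,d in rs:
        P=np.eye(3)-np.outer(d,d);A+=P;b+=P@o
    p=np.linalg.solve(A,b); return p,[1e3*np.linalg.norm((np.eye(3)-np.outer(d,d))@(p-o)) for o,d in rs]
def proj(c,p):
    q=np.array(c['camera_from_world'])@np.append(p,1); return np.array([c['cx']+c['fx']*q[0]/-q[2],c['cy']-c['fy']*q[1]/-q[2]])
E
python3 - <<'E'
from h import *
a=[cap(n,n+'0') for n in('scene','top','wrist')]
for c in a: print({k:np.round(v,3).tolist() for k,v in c.items() if k!='img'}, c.keys())
print(bot.state())
cv2.imwrite('pics/st.png',cv2.resize(np.hstack([x['img'][:,:,::-1] for x in a[:2]]),(800,300)))
E
```

```text
pics
{'fx': 350.767, 'fy': 350.767, 'cx': 254.543, 'cy': 194.959, 'camera_from_world': [[0.567, 0.824, -0.007, -0.339], [-0.573, 0.4, 0.715, 0.228], [0.592, -0.401, 0.699, -1.529], [0.0, 0.0, 0.0, 1.0]]} dict_keys(['img', 'fx', 'fy', 'cx', 'cy', 'camera_from_world'])
{'fx': 404.838, 'fy': 404.838, 'cx': 250.839, 'cy': 193.968, 'camera_from_world': [[-0.1, -0.995, 0.003, 0.082], [0.974, -0.097, 0.203, -0.523], [-0.202, 0.023, 0.979, -1.372], [0.0, 0.0, 0.0, 1.0]]} dict_keys(['img', 'fx', 'fy', 'cx', 'cy', 'camera_from_world'])
{'fx': 276.212, 'fy': 276.212, 'cx': 257.686, 'cy': 194.279, 'camera_from_world': [[0.396, 0.918, -0.003, -0.623], [-0.891, 0.383, -0.243, 0.03], [-0.223, 0.099, 0.97, -0.389], [0.0, 0.0, 0.0, 1.0]]} dict_keys(['img', 'fx', 'fy', 'cx', 'cy', 'camera_from_world'])
{'time': 0.15, 'joint_pos': array([ 1.03586252e+00,  2.21053161e-01,  1.52734203e+00,  5.39586568e-06,
        1.39471325e+00, -1.26081698e-01]), 'joint_velocities': array([-1.12873050e-04, -1.70230724e-03, -2.72985023e-03, -1.65544862e-05,
        1.32359780e-03,  9.20404907e-05]), 'effort': array([ 2.04535070e-03, -4.95185673e+01, -3.87886083e+01,  6.98940712e-02,
        5.29969716e-02, -4.15549118e-05]), 'tcp_pos': array([0.2482323 , 0.57309862, 0.24038679]), 'ee_rot': array([ 2.03005607e-01,  9.79177282e-01, -7.16014593e-04, -2.48466911e-04]), 'wrist_force': array([-0.1249879 , -0.27533205,  0.71696456]), 'ft_torque': array([ 0.01048949,  0.03994287, -0.01364033]), 'gripper_force': 0.0, 'width': 0.0867873976409688}
```

View pics/top0.png

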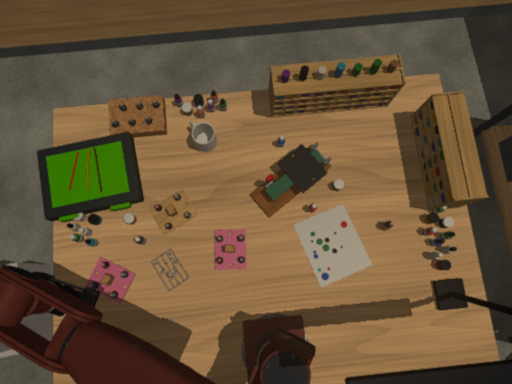

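View pics/scene0.png

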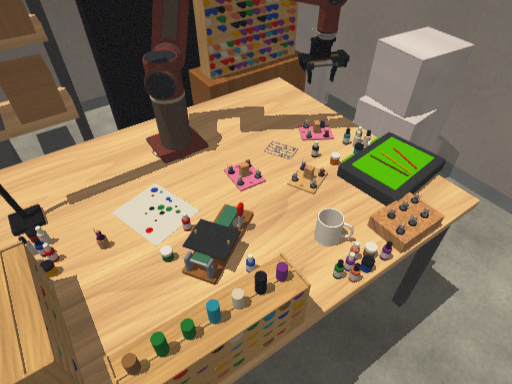

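Top view: the light-wood tray is at about (173,211). Its look-alikes are the pink trays at (230,249) and (110,279), the brown paint rack at (138,115) and the sprue at (170,269), so I choose (173,211). The stand is at (290,178), with its red knob near (270,179) and the hinge end towards (320,155). Next, one close crop of both views to check.

Run:
```python
from h import *
t=load('top0')['img'][:,:,::-1];s=load('scene0')['img'][:,:,::-1]
z=lambda i,x,y,w,h,k:cv2.resize(i[y:y+h,x:x+w],None,fx=k,fy=k,interpolation=cv2.INTER_CUBIC)
A=np.hstack([z(t,145,185,60,50,5),z(t,245,135,100,50,5)])
A=np.hstack([z(t,145,185,57,50,5),z(t,245,137,100,82,5)[:0].reshape(0,500,3) if 0 else z(t,245,137,100,50,5)])
a=z(t,140,185,60,60,5); b=z(t,245,137,88,82,5)[:, :]
c=z(s,280,150,56,50,5); d=z(s,178,195,80,88,5)
W=np.zeros((600,800,3),np.uint8)
b=z(t,245,137,90,82,4);d=z(s,178,195,80,88,3.4);a=z(t,145,185,60,55,5);c=z(s,280,150,60,50,5)
W[:b.shape[0],:b.shape[1]]=b; W[:d.shape[0],400:400+d.shape[1]]=d; W[330:330+a.shape[0],:a.shape[1]]=a[:270]; W[330:330+c.shape[0],400:400+c.shape[1]]=c
cv2.imwrite('pics/crop1.png',W)
```

```text
(no output)
```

View pics/crop1.png

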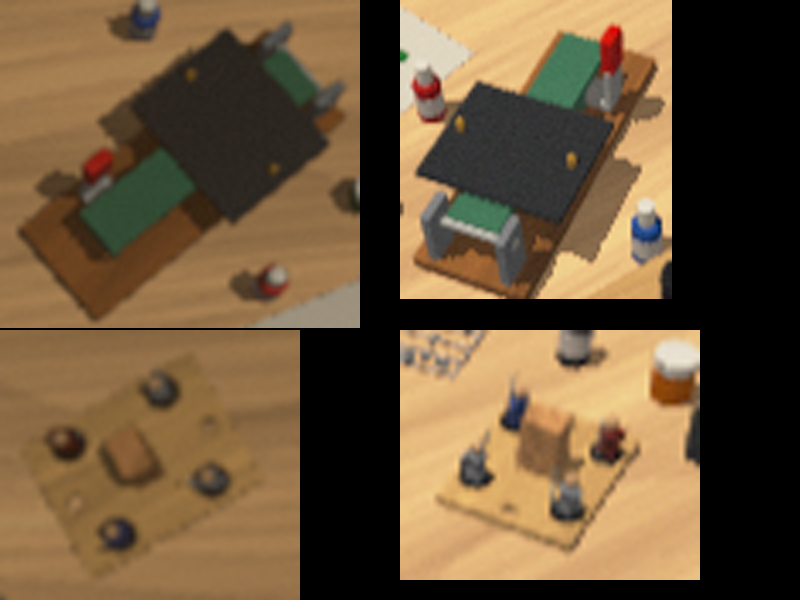

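The crop confirms the light-wood tray: cork grip, two holes and four figures. It also shows the stand's deck with its two brass pins and the red knob on the blue-bottle side. Now I triangulate.

Run:
```python
from h import *
t=load('top0');s=load('scene0')
f=lambda x,k,o:(x+.5)/k-.5+o
B=lambda x,y:(t,f(x,4,245),f(y,4,137)); D=lambda x,y:(s,f(x-400,3.4,178),f(y,3.4,195))
A=lambda x,y:(t,f(x,5,145),f(y-330,5,185)); C=lambda x,y:(s,f(x-400,5,280),f(y-330,5,150))
for n,o in dict(pinL=[B(191,74),D(572,158)],pinR=[B(274,168),D(460,123)],knobtop=[B(99,160),D(612,33)],corkTop=[A(127,452),C(549,418)],hole=[A(75,502),C(508,507)],c1=[A(95,577),C(437,500)],c2=[A(265,478),C(640,448)][:0] or [A(22,455),C(570,550)],).items():
    p,r=tri(o);print(n,p.round(4),np.round(r,1))
for n,o in dict(pinL=B(191,74),pinR=B(274,168)).items(): print(n,atz(*o,.086))
for o in [(22,455),(192,357),(265,478),(95,577)]: print('corner',atz(*A(*o),.008).round(4))
for o in [(75,502),(209,424)]: print('hole',atz(*A(*o),.008).round(4))
for o in [(22,230),(96,318)]: print('base',atz(*B(*o),.016).round(4))
for o in [(130,98),(226,30),(328,145),(234,222)]: print('deck',atz(*B(*o),.074).round(4))
```

```text
pinL [ 0.6479 -0.1286  0.0804] [0.8 0.8]
pinR [ 0.5562 -0.1902  0.0797] [0.9 0.9]
knobtop [ 0.5699 -0.0361  0.1159] [1.5 1.5]
corkTop [0.5035 0.3163 0.0528] [0.4 0.4]
hole [ 0.4756  0.3524 -0.0687] [30.4 30.4]
c1 [ 0.4172  0.3373 -0.0938] [39.3 39.3]
c2 [ 0.5188  0.3937 -0.1038] [35.9 35.9]
pinL [ 0.64586964 -0.12853154  0.086     ]
pinR [ 0.55443567 -0.18991734  0.086     ]
corner [0.517  0.3995 0.008 ]
corner [0.5771 0.2729 0.008 ]
corner [0.4829 0.2265 0.008 ]
corner [0.4239 0.3521 0.008 ]
hole [0.4791 0.3634 0.008 ]
hole [0.5263 0.2639 0.008 ]
base [0.5359 0.0314 0.016 ]
base [ 0.4494 -0.0264  0.016 ]
deck [ 0.6328 -0.074   0.074 ]
deck [ 0.6869 -0.1662  0.074 ]
deck [ 0.5731 -0.242   0.074 ]
deck [ 0.5128 -0.1512  0.074 ]
```

Call:
jog_arm:
  plan:
    - [[0.254, -0.259, 0], 9.8]
    - [[0.254, -0.259, 0], 9.8]
    - [[0.254, -0.259, 0], 9.8]
    - [[0.254, -0.259, 0], 9.8]
    - [[0.254, -0.259, 0], 9.8]
    - [[0.254, -0.259, 0], 9.8]
    - [[0.254, -0.259, 0], 9.8]
    - [[0.254, -0.259, 0], 9.8]
    - [[0.254, -0.259, 0], 9.8]
    - [[0.254, -0.259, 0], 9.8]
    - [[0.254, -0.259, 0], 9.8]
    - [[0.254, -0.259, 0], 9.8]
    - [[0.254, -0.259, 0], 9.8]
    - [[0.254, -0.259, 0], 9.8]
    - [[0.254, -0.259, 0], 9.8]
  grip: 1

```text
time: 1.65
tcp_pos: [0.5022, 0.3149, 0.2413]
ee_rot: [-0.222, 0.975, 0.0, 0.0]
wrist_force: [0.7, 0.1, -0.3]
width: 0.0871
gripper_force: 0.0
```

Run:
```python
from h import *
c=cap('wrist','w1'); print(bot.state()['tcp_pos'],bot.state()['ee_rot'])
for p in [(.5025,.314,.008),(.5025,.314,.058),(.4791,.3634,.008),(.5263,.2639,.008)]: print(proj(c,p))
cv2.imwrite('pics/w1b.png',cv2.resize(c['img'][:,:,::-1],(800,600),interpolation=cv2.INTER_CUBIC))
```

```text
[0.50223003 0.31480722 0.24133373] [-2.21662427e-01  9.75123461e-01  1.20736146e-05  7.12280633e-05]
[257.33188742 175.04242175]
[257.21453901 182.31260709]
[296.94097552 175.31158739]
[217.14083482 174.81352683]
```

View pics/w1b.png

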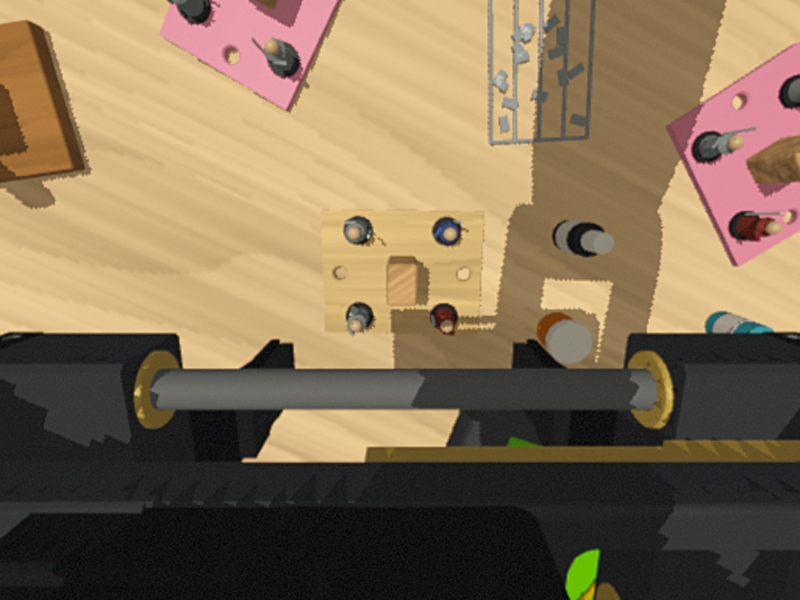

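The wrist view has the tray's holes at (340,272) and (463,274) and the cork top at (402,282) (1.56x scale). That agrees with the estimate to about 1 mm, so I descend and grasp.

Call:
jog_arm:
  plan:
    - [[0, -0.001, -0.04], 0]
    - [[0, -0.001, -0.08], 0]
    - [[0, -0.001, -0.12], 0]
    - [[0, -0.001, -0.16], 0]
    - [[0, -0.001, -0.18], 0]
    - [[0, -0.001, -0.193], 0]
    - [[0, -0.001, -0.193], 0]
    - [[0, -0.001, -0.193], 0]
    - [[0, -0.001, -0.193], 0]

```text
time: 2.6
tcp_pos: [0.5039, 0.3142, 0.0503]
ee_rot: [-0.221, 0.975, 0.0, 0.002]
wrist_force: [0.4, 0.8, 0.4]
width: 0.0873
gripper_force: 0.0
```

Call:
jog_arm:
  plan:
    - [[0, 0, 0], 0]
    - [[0, 0, 0], 0]
    - [[0, 0, 0], 0]
    - [[0, 0, 0], 0]
    - [[0, 0, 0], 0]
    - [[0, 0, 0], 0]
    - [[0, 0, 0], 0]
    - [[0, 0, 0], 0]
    - [[0, 0, 0], 0]
    - [[0, 0, 0], 0]
    - [[0, 0, 0], 0]
    - [[0, 0, 0], 0]
  grip: -1

```text
time: 3.8
tcp_pos: [0.5024, 0.3135, 0.0482]
ee_rot: [-0.221, 0.975, 0.0, -0.0]
wrist_force: [-0.8, -0.0, -1.0]
width: 0.024
gripper_force: 30.0
```

Gripped at 24 mm, which matches the cork's width. I lift straight up, then carry it over.

Call:
jog_arm:
  plan:
    - [[0, 0, 0.01], 0]
    - [[0, 0, 0.03], 0]
    - [[0, 0, 0.06], 0]
    - [[0, 0, 0.09], 0]
    - [[0, 0, 0.12], 0]
    - [[0, 0, 0.15], 0]
    - [[0, 0, 0.17], 0]
    - [[0, 0, 0.18], 0]
    - [[0, 0, 0.18], 0]

```text
time: 4.7
tcp_pos: [0.5031, 0.3138, 0.2301]
ee_rot: [-0.221, 0.975, 0.0, 0.001]
wrist_force: [0.6, -0.2, -2.6]
width: 0.0239
gripper_force: 30.0
```

Call:
jog_arm:
  plan:
    - [[0.005, -0.02, 0], -0.7]
    - [[0.012, -0.06, 0], -2]
    - [[0.02, -0.1, 0], -3.4]
    - [[0.03, -0.14, 0], -4.8]
    - [[0.038, -0.18, 0], -6.2]
    - [[0.046, -0.22, 0], -7.6]
    - [[0.055, -0.26, 0], -9]
    - [[0.063, -0.3, 0], -10.4]
    - [[0.072, -0.34, 0], -11.8]
    - [[0.08, -0.38, 0], -13.2]
    - [[0.089, -0.42, 0], -14.6]
    - [[0.095, -0.45, 0], -15.8]
    - [[0.099, -0.467, 0], -16.3]
    - [[0.0995, -0.473, 0], -16.3]
    - [[0.0995, -0.473, 0], -16.3]
    - [[0.0995, -0.473, 0], -16.3]
    - [[0.0995, -0.473, 0], -16.3]
    - [[0.0995, -0.473, 0], -16.3]

```text
time: 6.5
tcp_pos: [0.602, -0.1582, 0.2284]
ee_rot: [0.468, 0.884, 0.0, 0.0]
wrist_force: [-0.2, 0.1, -2.0]
width: 0.0238
gripper_force: 30.0
```

Run:
```python
from h import *
s=bot.state();print(s['tcp_pos'],s['ee_rot'],s['wrist_force'],s['width'])
c=cap('wrist','w2'); cap('top','t2');cap('scene','s2')
W=np.zeros((600,800,3),np.uint8)
W[:384,:512]=c['img'][:,:,::-1]
z=lambda i,x,y,w,h,k:cv2.resize(i[y:y+h,x:x+w,::-1],None,fx=k,fy=k,interpolation=cv2.INTER_CUBIC)
W[:288,512:800]=z(load('t2')['img'],245,135,96,96,3)
W[300:600,512:800]=z(load('s2')['img'],170,170,96,100,3)
cv2.imwrite('pics/m2.png',W)
```

```text
[ 0.60199525 -0.15822686  0.22841842] [4.67982500e-01 8.83737724e-01 1.15100145e-04 4.71615086e-05] [-0.19958062  0.10992606 -1.98478766] 0.02377411323463848
```

View pics/m2.png

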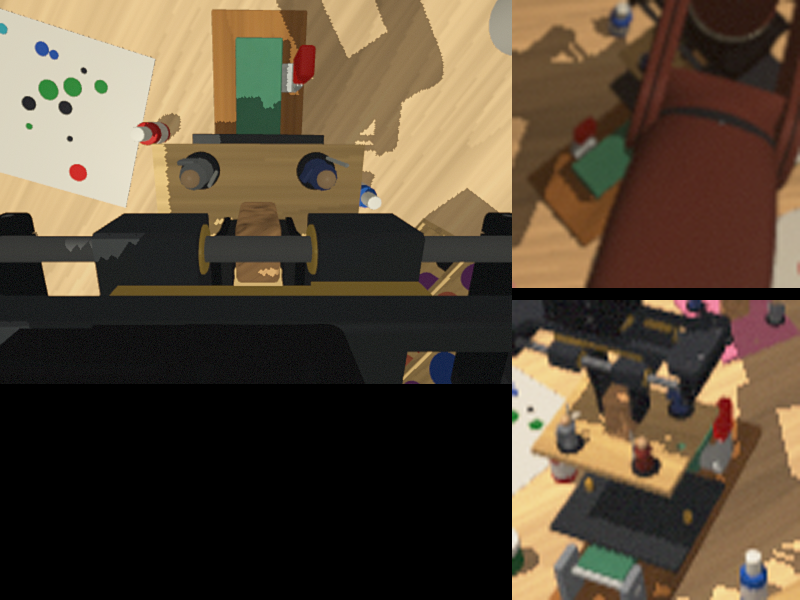

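The tray is held level above the deck and hides the pins from the wrist camera. Its near edge runs from (167,145) to (363,147) and the tongue is vertical in the image. I back off 100 mm towards the hinge so the pins and the tray edge show in one picture.

Call:
jog_arm:
  plan:
    - [[0.015, -0.022, 0], 0]
    - [[0.035, -0.052, 0], 0]
    - [[0.05, -0.075, 0], 0]
    - [[0.056, -0.083, 0], 0]
    - [[0.056, -0.083, 0], 0]
    - [[0.056, -0.083, 0], 0]
    - [[0.056, -0.083, 0], 0]

```text
time: 7.35
tcp_pos: [0.6575, -0.2412, 0.2283]
ee_rot: [0.468, 0.883, 0.0, -0.0]
wrist_force: [-0.7, -0.7, -2.5]
width: 0.0238
gripper_force: 30.0
```

Run:
```python
from h import *
s=bot.state();print(s['tcp_pos'],s['ee_rot'],s['wrist_force'],s['width'])
c=cap('wrist','w3')
y=np.array([.83,.557,0]);m=np.array([.602,-.1594,.086])
print(proj(c,m+.055*y),proj(c,m-.055*y))
cv2.imwrite('pics/w3b.png',cv2.resize(c['img'][0:230,120:420,::-1],None,fx=2.6,fy=2.6,interpolation=cv2.INTER_CUBIC))
```

```text
[ 0.6575441  -0.24120926  0.22825387] [ 4.68442079e-01  8.83494126e-01  1.46668368e-04 -3.54482927e-04] [-0.73905864 -0.7303017  -2.54547503] 0.023815382914292475
[315.22365733  90.37302081] [202.16085627  89.60447272]
```

View pics/w3b.png

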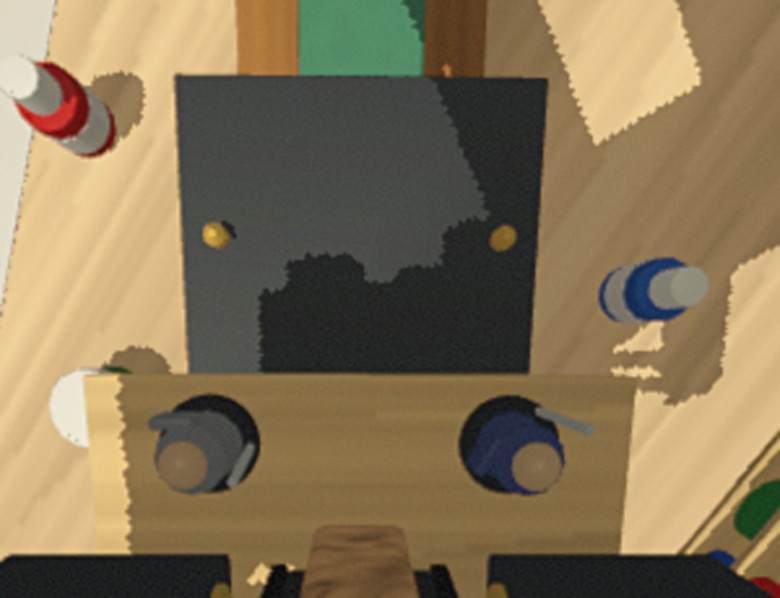

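Run:
```python
from h import *
c=load('w3'); f=lambda x,y:(c,(x+.5)/2.6-.5+120,(y+.5)/2.6-.5)
q=lambda v:np.degrees(np.arctan2(v[1],v[0]))
for z in(.079,.082,.086):
    L=atz(*f(215.5,236),z);R=atz(*f(502.5,238),z);print(z,'mid',((L+R)/2).round(4),np.linalg.norm(R-L).round(4),q(R-L))
d=[atz(*f(*p),.074) for p in[(177,75),(547,79),(529,374),(188,374)]]
dc=sum(d)/4;print('deck',dc.round(4),np.linalg.norm(d[1]-d[0]),np.linalg.norm(d[3]-d[0]),q(d[1]-d[0]),q(d[2]-d[3]),q(d[0]-d[3])-90)
tcp=np.array([.6575,-.2412,.2283]); 
a,b=[atz(*f(*p),tcp[2]-.04) for p in[(85,375),(634,375)]]
e=(b-a)/np.linalg.norm(b-a);n=np.array([-e[1],e[0],0]); n=-n if n@(tcp-a)<0 else n
print('tray edge',np.linalg.norm(b-a),q(e),'center',((a+b)/2+.055*n).round(4),'tcp off',((a+b)/2+.055*n-tcp).round(4))
# heads check: figure heads symmetric
print('tool y',np.degrees(2*np.arctan2(.46844,.88349)))
```

```text
0.079 mid [ 0.6013 -0.1599  0.079 ] 0.1101 33.85543764828553
0.082 mid [ 0.6014 -0.1602  0.082 ] 0.1089 33.855437648285495
0.086 mid [ 0.6017 -0.1606  0.086 ] 0.1074 33.855437648285516
deck [ 0.6004 -0.1578  0.074 ] 0.1373163280052818 0.10931247019039353 33.6765423805607 34.23153366199025 33.059139542097796
tray edge 0.13784781484399788 34.2315320782592 center [ 0.6576 -0.2426  0.1883] tcp off [ 0.0001 -0.0014 -0.04  ]
tool y 55.86644739505701
```

Call:
jog_arm:
  plan:
    - [[-0.015, 0.022, 0], 0]
    - [[-0.035, 0.052, 0], 0]
    - [[-0.05, 0.074, 0], -0.06]
    - [[-0.056, 0.0825, 0], -0.06]
    - [[-0.056, 0.0825, -0.02], -0.06]
    - [[-0.056, 0.0825, -0.045], -0.06]
    - [[-0.056, 0.0825, -0.065], -0.06]
    - [[-0.056, 0.0825, -0.08], -0.06]
    - [[-0.056, 0.0825, -0.084], -0.06]
    - [[-0.056, 0.0825, -0.084], -0.06]
    - [[-0.056, 0.0825, -0.084], -0.06]
    - [[-0.056, 0.0825, -0.084], -0.06]

```text
time: 8.6
tcp_pos: [0.6028, -0.1604, 0.1458]
ee_rot: [0.471, 0.882, 0.0, 0.001]
wrist_force: [-0.2, -0.4, -2.6]
width: 0.0239
gripper_force: 30.0
```

Run:
```python
from h import *
s=bot.state();print(s['tcp_pos'],s['ee_rot'],s['wrist_force'],s['width'])
c=cap('wrist','w4');d=cap('scene','s4')
z=lambda i,x,y,w,h,k:cv2.resize(i[y:y+h,x:x+w,::-1],None,fx=k,fy=k,interpolation=cv2.INTER_CUBIC)
W=np.zeros((600,800,3),np.uint8)
W[:,:400]=cv2.resize(z(c['img'],130,40,260,190,1),(400,600))if 0 else 0
a=z(c['img'],120,60,270,170,1.5);W[:a.shape[0],:a.shape[1]]=a
b=z(d['img'],170,185,80,100,4.8);W[:b.shape[0],410:410+b.shape[1]]=b
cv2.imwrite('pics/m4.png',W)
```

```text
[ 0.60283892 -0.16043162  0.1457501 ] [4.71205078e-01 8.82022838e-01 1.18477878e-04 1.21377638e-03] [-0.19431169 -0.40662156 -2.64137128] 0.0239486182561278
```

View pics/m4.png

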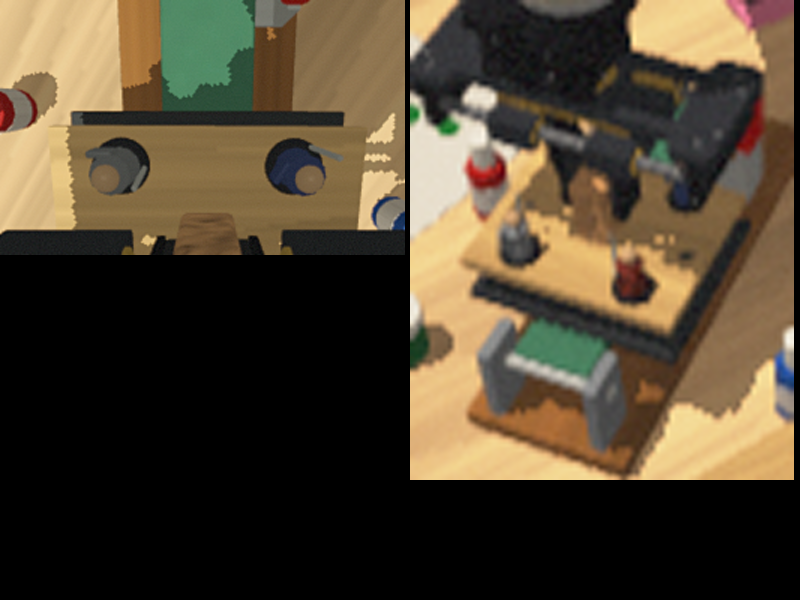

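Run:
```python
from h import *
c=load('w4');f=lambda x,y:(c,(x+.5)/1.5-.5+120,(y+.5)/1.5-.5+60)
s=bot.state();print(s['tcp_pos'],s['ee_rot'])
x=np.array([.557,-.83,0]);y=np.array([.83,.557,0])
D=[atz(*f(*p),.074) for p in[(72,111),(344,112)]];T=[atz(*f(*p),.1458-.04) for p in[(50,126),(366,127)]]
for n,P in(('deck',D),('tray',T)): m=sum(P)/2;print(n,np.linalg.norm(P[1]-P[0]),'x',m@x,'y',m@y)
print('tcp',s['tcp_pos']@x,s['tcp_pos']@y)
```

```text
[ 0.60257078 -0.16026366  0.145377  ] [4.71180090e-01 8.82036563e-01 1.03767565e-04 9.01879612e-04]
deck 0.13770137155248555 x 0.4100815451486306 y 0.41089716783714547
tray 0.13745904137255624 x 0.4153750680296344 y 0.4107695411203307
tcp 0.46865076718804904 0.41086688961873413
```

At capture the arm was still settling (about 2 mm short). Laterally the tray and deck agree within 0.2 mm. I let it settle and check.

Call:
jog_arm:
  plan:
    - [[0, 0, 0], 0]
    - [[0, 0, 0], 0]
    - [[0, 0, 0], 0]
    - [[0, 0, 0], 0]

```text
time: 9.1
tcp_pos: [0.6019, -0.16, 0.1443]
ee_rot: [0.471, 0.882, -0.0, -0.0]
wrist_force: [-0.6, 0.6, -2.1]
width: 0.0241
gripper_force: 30.0
```

Call:
jog_arm:
  plan:
    - [[-0.001, 0.0014, 0], 0]
    - [[-0.001, 0.0014, 0], 0]
    - [[-0.001, 0.0014, -0.002], 0]
    - [[-0.001, 0.0014, -0.004], 0]
    - [[-0.001, 0.0014, -0.006], 0]
    - [[-0.001, 0.0014, -0.008], 0]
    - [[-0.001, 0.0014, -0.01], 0]
    - [[-0.001, 0.0014, -0.012], 0]
    - [[-0.001, 0.0014, -0.013], 0]
    - [[-0.001, 0.0014, -0.013], 0]
    - [[-0.001, 0.0014, -0.013], 0]

```text
time: 10.2
tcp_pos: [0.601, -0.1586, 0.1313]
ee_rot: [0.471, 0.882, -0.0, 0.0]
wrist_force: [-0.2, 0.1, -2.4]
width: 0.0234
gripper_force: 30.0
```

No contact force with the pins about 5 mm into the holes, so I lower it gently to seat.

Call:
jog_arm:
  plan:
    - [[0, 0, -0.001], 0]
    - [[0, 0, -0.002], 0]
    - [[0, 0, -0.003], 0]
    - [[0, 0, -0.004], 0]
    - [[0, 0, -0.005], 0]
    - [[0, 0, -0.006], 0]
    - [[0, 0, -0.007], 0]
    - [[0, 0, -0.008], 0]
    - [[0, 0, -0.0088], 0]
    - [[0, 0, -0.0088], 0]
    - [[0, 0, -0.0088], 0]

```text
time: 11.3
tcp_pos: [0.601, -0.1586, 0.1224]
ee_rot: [0.471, 0.882, 0.0, -0.0]
wrist_force: [0.5, -0.3, -2.6]
width: 0.0237
gripper_force: 30.0
```

Still no contact, so I continue in half-millimetre steps until the deck takes the load.

Call:
jog_arm:
  plan:
    - [[0, 0, -0.0005], 0]
    - [[0, 0, -0.0005], 0]
    - [[0, 0, -0.001], 0]
    - [[0, 0, -0.001], 0]
    - [[0, 0, -0.001], 0]

```text
time: 11.8
tcp_pos: [0.6011, -0.1586, 0.1221]
ee_rot: [0.471, 0.882, 0.0, 0.0]
wrist_force: [-3.7, 1.9, 5.9]
width: 0.0239
gripper_force: 30.0
```

Contact (about 8 N) at TCP z 0.122, as expected for flush. I release, rise and look.

Call:
jog_arm:
  plan:
    - [[0, 0, 0], 0]
    - [[0, 0, 0], 0]
    - [[0, 0, 0], 0]
    - [[0, 0, 0], 0]
    - [[0, 0, 0], 0]
    - [[0, 0, 0], 0]
    - [[0, 0, 0], 0]
    - [[0, 0, 0], 0]
    - [[0, 0, 0], 0]
    - [[0, 0, 0], 0]
  grip: 1

```text
time: 12.8
tcp_pos: [0.6009, -0.1586, 0.1214]
ee_rot: [0.471, 0.882, 0.0, 0.0]
wrist_force: [0.1, -0.5, -0.1]
width: 0.086
gripper_force: 0.0
```

Call:
jog_arm:
  plan:
    - [[0, 0, 0.01], 0]
    - [[0, 0, 0.03], 0]
    - [[0, 0, 0.06], 0]
    - [[0, 0, 0.09], 0]
    - [[0, 0, 0.115], 0]
    - [[0, 0, 0.12], 0]
    - [[0, 0, 0.12], 0]
    - [[0, 0, 0.12], 0]
    - [[0, 0, 0.12], 0]
    - [[0, 0, 0.12], 0]

```text
time: 13.8
tcp_pos: [0.6002, -0.1583, 0.2397]
ee_rot: [0.471, 0.882, -0.0, -0.001]
wrist_force: [-0.1, -0.2, -0.0]
width: 0.087
gripper_force: 0.0
```

Run:
```python
from h import *
s=bot.state();print(s['tcp_pos'],s['ee_rot'],s['wrist_force'],s['width'])
c=cap('wrist','w5');d=cap('scene','s5')
z=lambda i,x,y,w,h,k:cv2.resize(i[y:y+h,x:x+w,::-1],None,fx=k,fy=k,interpolation=cv2.INTER_CUBIC)
W=np.zeros((600,800,3),np.uint8)
a=z(c['img'],150,0,220,230,2.0);W[:a.shape[0],:a.shape[1]]=a
b=z(d['img'],170,185,80,100,4.4);W[:b.shape[0],445:445+b.shape[1]]=b
cv2.imwrite('pics/m5.png',W)
o=np.array([.6013,-.1596,0]);x=np.array([.557,-.83,0]);y=np.array([.83,.557,0])
print('knob top pred',proj(c,o-.12*x+.041*y+[0,0,.118])*2-[300,0])
```

```text
[ 0.60022212 -0.15831318  0.23966594] [ 4.71164125e-01  8.82044442e-01 -1.52452091e-04 -1.39553154e-03] [-0.13956049 -0.16928155 -0.01133998] 0.08704232304204484
knob top pred [311.027536   128.08971887]
```

View pics/m5.png

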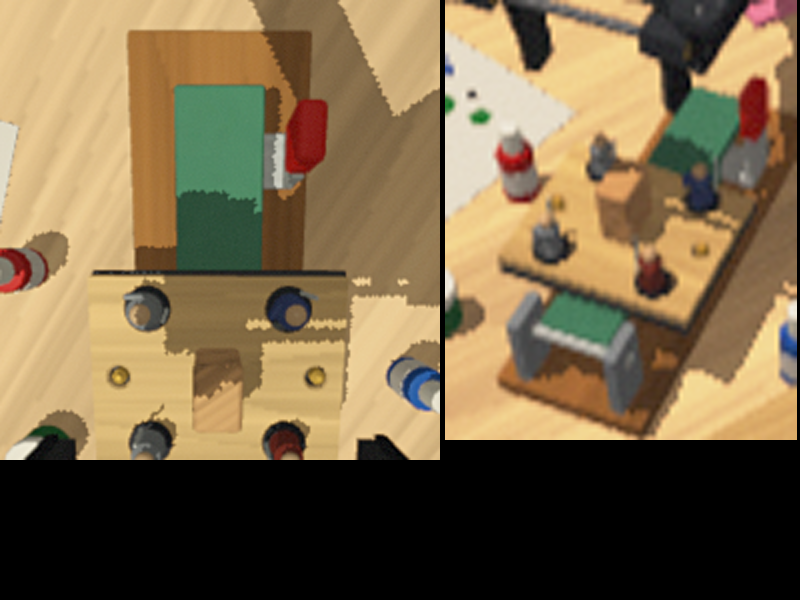

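The tray lies flush: a brass pin shows in each hole, at (119,376) and (316,376). The red knob's top is near (312,128), where predicted. Now the knob.

Call:
jog_arm:
  plan:
    - [[-0.008, 0.03, 0], 0]
    - [[-0.018, 0.07, 0], 0]
    - [[-0.027, 0.105, 0], 0]
    - [[-0.032, 0.122, 0], 0]
    - [[-0.032, 0.122, 0], 0]
    - [[-0.032, 0.122, -0.01], 0]
    - [[-0.032, 0.122, -0.04], 0]
    - [[-0.032, 0.122, -0.07], 0]
    - [[-0.032, 0.122, -0.1], 0]
    - [[-0.032, 0.122, -0.125], 0]
    - [[-0.032, 0.122, -0.138], 0]
    - [[-0.032, 0.122, -0.139], 0]
    - [[-0.032, 0.122, -0.139], 0]
    - [[-0.032, 0.122, -0.139], 0]
    - [[-0.032, 0.122, -0.139], 0]
    - [[-0.032, 0.122, -0.139], 0]

```text
time: 15.5
tcp_pos: [0.5697, -0.0368, 0.1036]
ee_rot: [0.471, 0.882, 0.0, 0.001]
wrist_force: [0.3, 0.1, 0.9]
width: 0.0872
gripper_force: 0.0
```

Run:
```python
from h import *
s=bot.state();print(s['tcp_pos'],s['ee_rot'],s['wrist_force'],s['width'])
c=cap('wrist','w6');d=cap('scene','s6')
z=lambda i,x,y,w,h,k:cv2.resize(i[y:y+h,x:x+w,::-1],None,fx=k,fy=k,interpolation=cv2.INTER_CUBIC)
W=np.zeros((600,800,3),np.uint8)
a=z(c['img'],130,100,256,180,1.7);W[:a.shape[0],:a.shape[1]]=a
b=z(d['img'],190,170,80,100,4.4);W[:b.shape[0],445:445+b.shape[1]]=b
cv2.imwrite('pics/m6.png',W)
```

```text
[ 0.56973533 -0.03675786  0.1036468 ] [4.71143273e-01 8.82056065e-01 2.81417753e-04 1.01784155e-03] [0.31460874 0.12415269 0.85023507] 0.08716506600526056
```

View pics/m6.png

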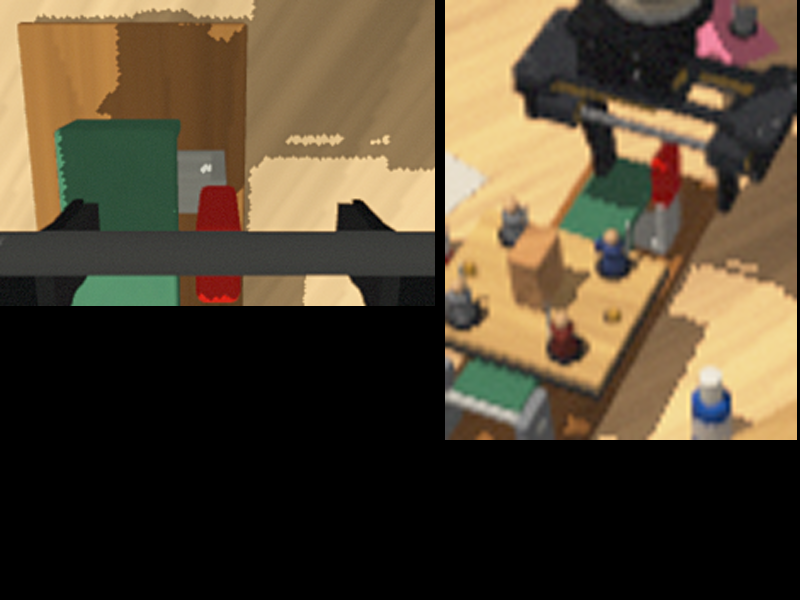

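The knob at (218,240) is centred between the open fingers (99 and 337). Closing.

Call:
jog_arm:
  plan:
    - [[0, 0, 0], 0]
    - [[0, 0, 0], 0]
    - [[0, 0, 0], 0]
    - [[0, 0, 0], 0]
    - [[0, 0, 0], 0]
    - [[0, 0, 0], 0]
    - [[0, 0, 0], 0]
    - [[0, 0, 0], 0]
    - [[0, 0, 0], 0]
    - [[0, 0, 0], 0]
    - [[0, 0, 0], 0]
    - [[0, 0, 0], 0]
    - [[0, 0, 0], 0]
  grip: -1

```text
time: 16.9
tcp_pos: [0.5694, -0.0362, 0.1025]
ee_rot: [0.471, 0.882, 0.0, 0.0]
wrist_force: [3.9, 2.8, -2.9]
width: 0.0137
gripper_force: 30.0
```

Now pull the latch sideways about 14 mm.

Call:
jog_arm:
  plan:
    - [[0.002, 0.0013, 0], 0]
    - [[0.004, 0.0027, 0], 0]
    - [[0.006, 0.004, 0], 0]
    - [[0.008, 0.0054, 0], 0]
    - [[0.01, 0.0067, 0], 0]
    - [[0.012, 0.008, 0], 0]
    - [[0.012, 0.008, 0], 0]
    - [[0.012, 0.008, 0], 0]
    - [[0.012, 0.008, 0], 0]

```text
time: 17.8
tcp_pos: [0.5792, -0.0298, 0.1023]
ee_rot: [0.471, 0.882, -0.002, -0.002]
wrist_force: [-6.8, -4.3, 5.1]
width: 0.0135
gripper_force: 30.0
```

Spring force is about 8 N and travel about 12 mm. I pull 2 mm more and lift the first 5°.

Call:
jog_arm:
  plan:
    - [[0.0015, 0.001, 0], 0]
    - [[0.0015, 0.001, 0], 0]
    - [[0.0015, 0.001, 0], 0]
    - [[0.002, 0.0002, 0.0044], 0]
    - [[0.0026, -0.0007, 0.0089], 0]
    - [[0.0033, -0.0017, 0.0133], 0]
    - [[0.004, -0.0027, 0.0177], 0]
    - [[0.004, -0.0027, 0.0177], 0]
    - [[0.004, -0.0027, 0.0177], 0]
    - [[0.004, -0.0027, 0.0177], 0]

```text
time: 18.8
tcp_pos: [0.5811, -0.0321, 0.1174]
ee_rot: [0.471, 0.882, -0.003, -0.004]
wrist_force: [-7.2, -3.6, -4.1]
width: 0.0135
gripper_force: 30.0
```

It rises freely (about 4 N). I continue to 20° with a little more side pull.

Call:
jog_arm:
  plan:
    - [[0.0016, 0.0011, 0], 0]
    - [[0.0023, 0, 0.0044], 0]
    - [[0.0031, -0.0011, 0.0087], 0]
    - [[0.0039, -0.0024, 0.013], 0]
    - [[0.0048, -0.0037, 0.0173], 0]
    - [[0.0058, -0.0051, 0.0215], 0]
    - [[0.0068, -0.0066, 0.0257], 0]
    - [[0.0078, -0.0082, 0.0299], 0]
    - [[0.0089, -0.0098, 0.034], 0]
    - [[0.0101, -0.0115, 0.038], 0]
    - [[0.0113, -0.0133, 0.042], 0]
    - [[0.0126, -0.0152, 0.046], 0]
    - [[0.0137, -0.0168, 0.0495], 0]
    - [[0.0142, -0.0177, 0.0525], 0]
    - [[0.0142, -0.0177, 0.0525], 0]
    - [[0.0142, -0.0177, 0.0525], 0]
    - [[0.0142, -0.0177, 0.0525], 0]
    - [[0.0142, -0.0177, 0.0525], 0]
    - [[0.0142, -0.0177, 0.0525], 0]
    - [[0.0142, -0.0177, 0.0525], 0]

```text
time: 20.8
tcp_pos: [0.595, -0.0492, 0.1698]
ee_rot: [0.471, 0.882, -0.002, -0.005]
wrist_force: [-8.3, -0.7, -3.3]
width: 0.0136
gripper_force: 30.0
```

Run:
```python
from h import *
s=bot.state();print(s['tcp_pos'],s['ee_rot'],s['wrist_force'],s['width'],s['joint_velocities'].round(4))
c=cap('wrist','w7');d=cap('scene','s7')
z=lambda i,x,y,w,h,k:cv2.resize(i[y:y+h,x:x+w,::-1],None,fx=k,fy=k,interpolation=cv2.INTER_CUBIC)
W=np.zeros((600,800,3),np.uint8)
a=z(c['img'],130,100,256,180,1.7);W[:a.shape[0],:a.shape[1]]=a
b=z(d['img'],180,160,80,110,4.4);W[:b.shape[0],445:445+b.shape[1]]=b
cv2.imwrite('pics/m7.png',W)
s=bot.state();x=np.array([.557,-.83,0]);y=np.array([.83,.557,0]);hg=np.array([.6013,-.1596,.06])+.085*x
r=s['tcp_pos']-hg;print('rel hinge x,y,z',r@x,r@y,r[2])
a0=np.arctan2(.0423,.205);print('tilt',np.degrees(np.arctan2(r[2],-(r@x))-a0),np.hypot(r@x,r[2]))
```

```text
[ 0.59502862 -0.04919472  0.16978052] [ 0.47134398  0.88193313 -0.00233121 -0.00483462] [-8.33701206 -0.71064574 -3.28871949] 0.013627782480389306 [-0.0002 -0.0008 -0.0007  0.0008  0.0016 -0.0009]
rel hinge x,y,z -0.18006877455186168 0.05632934690295461 0.1097952605388261
tilt 19.71349487084836 0.2109022588911695
```

View pics/m7.png

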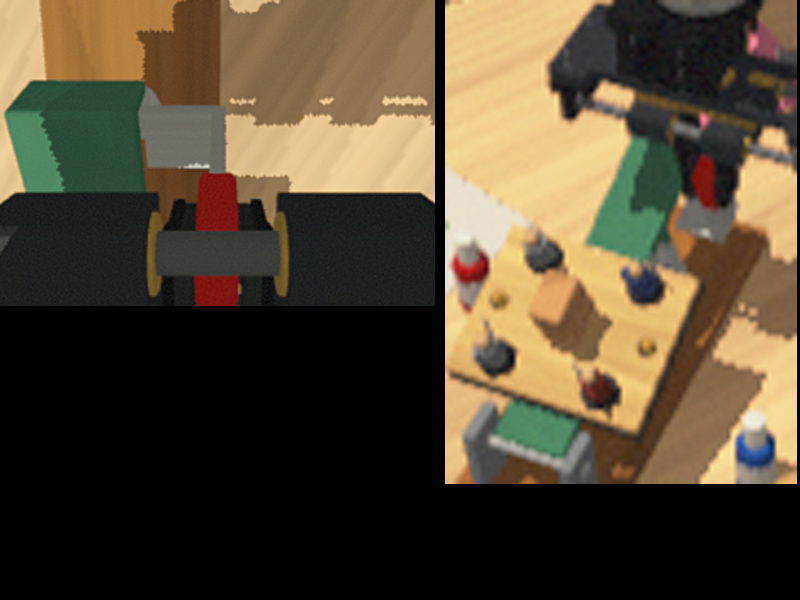

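The tongue is raised to about 19.7°, held by the knob at (217,240) with the latch pulled. The tray is still on both pins and the arm is still. I hold briefly and hand in.

Call:
jog_arm:
  plan:
    - [[0, 0, 0], 0]
    - [[0, 0, 0], 0]
    - [[0, 0, 0], 0]
    - [[0, 0, 0], 0]
    - [[0, 0, 0], 0]

```text
time: 21.4
tcp_pos: [0.595, -0.0492, 0.1698]
ee_rot: [0.471, 0.882, -0.002, -0.005]
wrist_force: [-8.4, -1.5, -3.5]
width: 0.0139
gripper_force: 30.0
```

```bash
python3 -c "
from cell import bot
s=bot.state();print(s['time'],s['tcp_pos'],s['width']);print(bot.hand_in())"
```

```text
21.4 [ 0.59502765 -0.04918832  0.16978059] 0.013937024348068929
the job is handed in; nothing more can be done
None
```

The job is handed in at 21.4 s: the tray is seated flush on both pins and released, the latch is pulled, and the tongue is held still at about 20° by the knob (no verdict was returned).

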